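Level the gel-casting table with a spirit level

ROBOT

A 6-joint arm with a two-finger parallel gripper is mounted at the origin on the work surface; the furniture and walls round the work are solid. World frame = base frame: x ahead of the robot, y to its left, z up, the work surface at z = 0. Lengths are in m, angles in rad, forces in N, time in s.
With the tool pointing down it reaches from about 0.375 to 0.975 m from the base axis. Payload 3.8 kg.
Tool frame: the origin (TCP) lies midway between the tips of the shut fingers; the grasp point (between the pads) lies 19 mm behind it; z points along the fingers, y is the direction in which the jaws open and shut (so a half turn about z gives the same grasp; the last joint's range is limited). The gripper opens to 85 mm and grips with 20 to 120 N. Pads are 22 mm wide; open, the fingers measure 114 mm over their backs; the gripper's body (76 mm by 85 mm) begins 54 mm behind the grasp point. The pads swing forward as they close: fully open they stand 13 mm farther back than shut.
Start: joints at [1.214, 0.264, 1.604, -0, 1.274, -0.037], TCP at [0.212, 0.641, 0.231] pointing down, gripper open.
Joint ranges: [-2.63, 2.63], [-0.94, 2.18], [0.31, 2.57], [-1.31, 4.45], [0, 2.66], [-2.55, 2.55]. Speed limits (rad/s): [2.57, 2.57, 3.14, 3.14, 3.14, 3.14].

INTERFACE

Orientations are given as a rotation vector (axis times angle).
In Python, from workcell import bot gives the robot as it stands.
- The arm moves only by the shell command python3 -m inch 'ROWS' [FORCE]. ROWS is JSON, a list of rows, each an object of numbers: "dx", "dy", "dz": the shift along the tool's x, y, z in m; "ax", "ay", "az": the turn, a rotation vector about the tool's x, y, z in degrees; "fingers": the opening, from -1 (shut) to 1 (fully open). A call has 1 to 20 rows; each row is the pose to reach, as a shift and turn from the pose measured when the call began, along the tool's axes at that moment; what a row does not reach only later rows make up. A row lasts 1/8 s, in which the tool goes at most 62.5 mm and 10.7 degrees, less where a joint would pass 70% of its speed; a pose out of reach is approached as far as the arm can. A call with a gripper value outside its range is refused whole. The fingers move at their own pace and stop on an object; FORCE is the grip in N (left out, the last holds). Time passes only in rows, so rows that repeat a pose let the fingers close. It gives the time, the measured TCP pose, the force and the opening at its end, in the units of the state.
- bot.read_state(): the state, without advancing time (a new reading comes with each control period).
- bot.read_camera(name): name is "scene" or "top" or "wrist"; returns (picture, depth): 384x512x3 uint8, blue, green, red; 384x512 float32, m along the optical axis (not along the pixel's ray), 0 where there is no reading.
- bot.get_calibration(name): a dict with "intrinsics" (3x3 intrinsics, pixels), "distortion" ([k1, k2, p1, p2, k3] as OpenCV has them; the pictures are not rectified), "view" (4x4, takes a point from world to camera coordinates). Camera axes: x right, y down, z forward; pixel columns grow to the right and rows downward; lengths in m; the calibration is good to about 2 mm. A picture is of the moment at which its call begins: read the wrist's pose just before it. get_calibration takes no time and is no camera call; for the wrist camera it gives the pose at the moment of the call.
- bot.finish_job(): hands the job in, once; it reports no verdict.
Trained networks look in the newest picture that a camera, given by its name, has taken for a name from the list of things; names that differ only in an ending like _2 or _b are one class to them, and where a whole thing is asked for, a point or a joint stands for the part that bears it (a point fixed in the world has none). Each returns a list of dicts, best first, with "p" (0 to 1); they miss things now and then, are a little off and sometimes report something else, mostly with a low value. They report only what shows in the picture. A call takes as long as a camera call. They do not tell look-alikes from the thing itself.
- bot.masks_of(camera, thing): "region" (384x512 bool, what is visible of it) and "box" ([left, top, right, bottom] in pixels, round what is visible of it).
The state is a dict: "time": time; "q": joint angles; "joint_vel": joint speeds; "joint_torque": joint torques, N m; "tool_pos": TCP position; "tcp_rot": TCP orientation; "wrist_force": force on the tool from outside, world axes, zero at the start; "torque": the same for the moment, N m; "width": opening from 0.0 (shut) to 1.0 (fully open).
Only numpy, scipy, OpenCV 4.12 (cv2) and the standard library are available. Lean on these libraries where they do the work, as an engineer would, in place of code of your own. Each camera call takes 0.05 s, during which the arm holds its last target. There are 200 camera calls.

TASK

Lay the spirit level on the white table top, lengthways inside its blue corner marks, and let go of it. Then take the orange knob of the levelling foot, press it down until you feel the foot seat on its rest, and turn it until the bubble stands in the middle between the vial's two black lines. Finish while still gripping the knob and pressing it down so that the foot stays seated and the bubble stays in the middle; press without forcing, and do not disturb the loose things standing around.

Things in the scene. Friction and masses are not known exactly. Their poses are not given: they have to be found in the camera images.
- spirit_level: loose aluminium spirit level, 130 long (its x) x 27 wide (y) x 28 mm high, 0.17 kg; origin at the middle of its underside, z up. Its solid body is 22 mm high; above that the yellow-green vial, 80 mm long, stands out along x. Grasp it across its 26 mm width. Starts flat on the desk on the robot's left
- vial_mid (a point): middle of the vial, midway between its two black lines (24 mm apart), 26 mm above the spirit level's underside; fixed in the level, same axes
- bubble (a point): centre of the pale bubble (15 mm long). It runs along the vial (the level's x) towards the higher end, about 1.53 mm per milliradian of slope, at most 31 mm either way, and settles in about 1.5 s. Centred when it coincides with vial_mid
- table_top: white top of the levelling table, 130 wide (x) x 270 long (y) x 10 mm; its grey base is fixed to the desk. Origin on the hinge line (about x), on the upper face, 56 mm above the desk; it runs from y = +15 to -255 mm. A spring holds the -y end 20 mrad above level until it is pressed; with the foot seated, it is at first 5 to 18 mrad below level
- level_mark (a point): centre of the blue corner marks (144 x 44 mm outline, long way along y of the top) on the upper face of the table top, at y = -90 mm of the top; axes as the table top
- levelling_foot: steel screw with a rubber sole, 24 mm across, under the table top below the knob; origin on the knob's axis (x = 0, y = -230 mm of the top) at the upper face. The knob screws it along z of the top. About 4 to 6 N straight down on the knob bring it onto its rest against the table's spring
- foot_rest: steel puck, 42 mm across, 8 mm thick, lying on a seat in the base under the foot, out of reach; origin under its centre. Its exact height differs from one start to the next, so only the bubble tells how far to turn
- foot_knob (a joint): turn of the orange knob, rad, growing clockwise from above. Clockwise screws the foot down and raises the -y end: 3 mm a rad, 230 mm from the hinge (foot seated: 13 mrad of slope, 20 mm of bubble run a rad). At 0 the bar lies along x of the top. Friction 0.09 N m: it stays when let go. Starts at 0 to 0.5; level needs 0.4 to 1.35 rad more, clockwise
- knob_grip (a point): grip point on the knob's axis in its upright orange bar, 46 long x 16 wide x 37 mm high: 10 mm of bar above it, 24 mm below it down to a round black skirt, 39 mm across. Site x along the bar, y across it, turning with it. 43 mm above the table top. The knob can be pushed 9 mm down against a spring of 1.5 N/mm, which passes the force on to the foot
- knob_cap: the knob itself, orange bar with black skirt, in one piece; origin on its axis at the skirt's underside, 33 mm below knob_grip; same axes
- amber_bottle: bystander: brown glass bottle, 52 mm across, 110 mm high, loose; origin under its centre
- bench_timer: bystander: white timer with black dial, 60x68x62 mm, loose; origin under its centre
- tape: bystander: roll of brown tape, 94 mm across, 48 mm high, loose; origin under its centre
- blue_vial: bystander: dropper vial with blue cap, 23 mm across, 64 mm high, loose; origin under its centre
- red_vial: bystander: dropper vial with red cap, 23 mm across, 64 mm high, loose; origin under its centre
Things that resemble listed ones, but are neither listed nor needed, are in the scene too. Of the things that look like the spirit_level, take the one that is farthest from the robot's base at the start.

How it is judged:
By the outcome, as a careful person would: the job done as asked, in the order asked, and still so for the second after the job is handed in, while the arm keeps its last pose, push and grip.
It also fails if it takes over 64 s, if anything falls off the work surface, if the arm or the gripper's body presses on something with over 40 N, if the wrist force passes 120 N, or if a joint passes its speed limit or range.

## Working session

There is one attempt and no reset: what is moved stays moved. The work goes in short steps, Python scripts to look and compute and a shell command to move; the robot and the scene stay as the last step left them, time stands still between calls to the robot, and variables do not carry over. Pictures are saved under pics/ and viewed, about 8 in all and at most 12, crops included, and the job is handed in when it is done.

```bash
mkdir -p pics; ls
cat > h.py <<'E'
import numpy as np, cv2
from workcell import bot
from scipy.spatial.transform import Rotation as R
def cal(n):
    c=bot.get_calibration(n); return np.array(c["intrinsics"],float),np.array(c["distortion"],float),np.array(c["view"],float)
def pts(n,uv,z):
    "pixels + depth -> world"
    K,D,V=cal(n); uv=np.asarray(uv,float).reshape(-1,1,2)
    r=cv2.undistortPoints(uv,K,D).reshape(-1,2); z=np.asarray(z).reshape(-1,1)
    c=np.hstack([r*z,z]); T=np.linalg.inv(V); return c@T[:3,:3].T+T[:3,3]
def atz(n,uv,h):
    "pixels -> world on plane z=h"
    K,D,V=cal(n); r=cv2.undistortPoints(np.asarray(uv,float).reshape(-1,1,2),K,D).reshape(-1,2)
    T=np.linalg.inv(V); d=np.hstack([r,np.ones((len(r),1))])@T[:3,:3].T; o=T[:3,3]
    return o+d*((h-o[2])/d[:,2:])
def region(n,m,dep):
    v,u=np.nonzero(m&(dep>0)); return pts(n,np.c_[u,v],dep[v,u])
def proj(n,p):
    K,D,V=cal(n); return cv2.projectPoints(np.asarray(p,float).reshape(-1,3),cv2.Rodrigues(V[:3,:3])[0],V[:3,3],K,D)[0].reshape(-1,2)
E
python3 - <<'E'
from h import *
np.set_printoptions(precision=4,suppress=True)
ims=[]
for n in ("scene","top"):
    im,d=bot.read_camera(n); 
    for t in ("spirit_level","table_top","foot_knob"):
        for r in bot.masks_of(n,t):
            P=region(n,r["region"],d); b=r["box"]
            print(n,t,round(r["p"],2),b,len(P),np.median(P,0) if len(P) else "")
    cv2.imwrite(f"pics/{n}0.png",im); np.save(f"{n}d.npy",d)
s=bot.read_state();print(s)
for n in("scene","top"):
    T=np.linalg.inv(cal(n)[2]);print(n,T)
E
```

```text
pics
scene spirit_level 0.79 [179.9, 173.2, 200.5, 194.2] 172 [0.4608 0.252  0.0196]
scene table_top 0.75 [205.3, 179.3, 294.2, 217.5] 1784 [ 0.4523 -0.0164  0.0558]
scene foot_knob 0.46 [272.7, 186.2, 285.9, 200.8] 152 [ 0.4668 -0.1196  0.0943]
top spirit_level 0.75 [131.4, 240.7, 156.5, 274.6] 298 [0.2197 0.3402 0.0232]
top spirit_level 0.67 [156.5, 171.6, 174.0, 209.6] 281 [0.4708 0.2608 0.0224]
top spirit_level 0.65 [167.7, 234.8, 203.8, 242.1] 259 [0.2869 0.1899 0.023 ]
top table_top 0.19 [259.5, 177.7, 274.2, 188.6] 93 [ 0.4731 -0.1134  0.1069]
top foot_knob 0.49 [260.3, 176.0, 272.0, 189.9] 89 [ 0.4731 -0.1134  0.1091]
{'time': 0.4, 'q': array([ 1.2141,  0.264 ,  1.6042, -0.    ,  1.2737, -0.0369]), 'joint_vel': array([ 0.0015, -0.0007, -0.0027,  0.0009, -0.0011, -0.0009]), 'joint_torque': array([  0.0004, -51.4253, -36.701 ,  -0.0002,   0.005 ,  -0.    ]), 'tool_pos': array([0.2122, 0.6407, 0.2311]), 'tcp_rot': array([-0.5002, -3.1015,  0.0005]), 'wrist_force': array([-0.3093, -0.5636,  0.9455]), 'torque': array([ 0.0167, -0.0284, -0.002 ]), 'width': 0.9979064390684556}
scene [[ 0.5072 -0.5021  0.7005 -0.5833]
 [-0.8617 -0.3092  0.4023 -0.6184]
 [ 0.0146 -0.8077 -0.5895  0.9381]
 [ 0.      0.      0.      1.    ]]
top [[-0.0155 -0.9897  0.1427  0.1986]
 [-0.9999  0.0154 -0.0016 -0.0283]
 [-0.0006 -0.1427 -0.9898  1.8032]
 [ 0.      0.      0.      1.    ]]
```

Run:
```python
import cv2,numpy as np
a=cv2.imread("pics/top0.png")[110:300,100:350]; b=cv2.imread("pics/scene0.png")[120:300,120:370]
a=cv2.resize(a,None,fx=2.4,fy=2.4,interpolation=2)[:, :600];b=cv2.resize(b,None,fx=2.4,fy=2.4,interpolation=2)
cv2.imwrite("pics/a.png",cv2.resize(cv2.imread("pics/top0.png")[60:330,60:420],None,fx=2.2,fy=2.2,interpolation=2))
```

```text
(no output)
```

View pics/a.png

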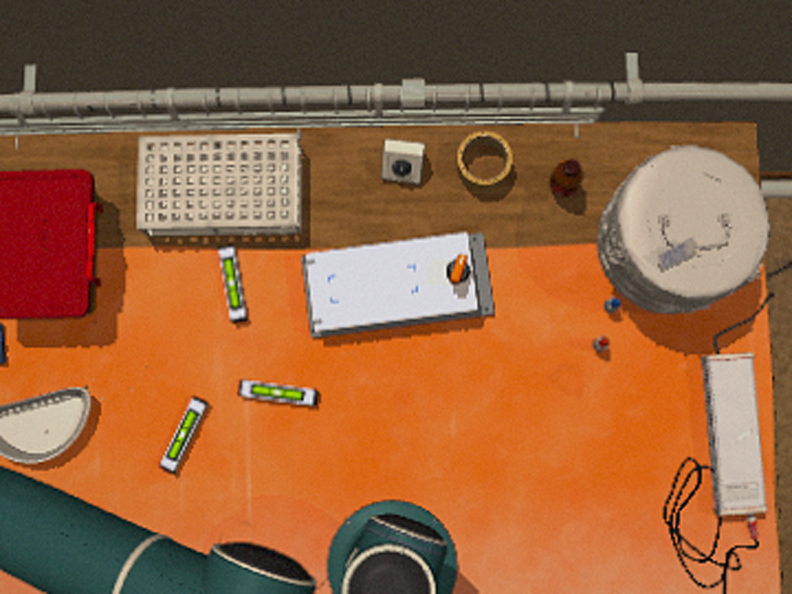

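View pics/scene0.png

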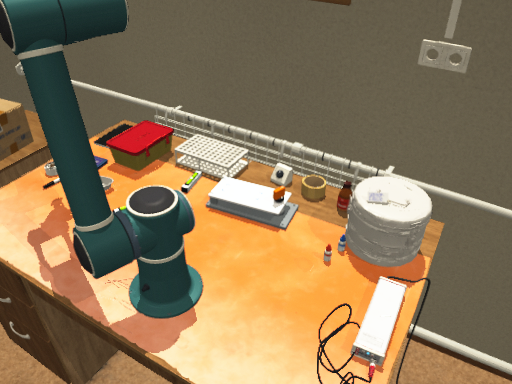

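Three levels: pixel (165,189) (r≈0.54 m), (187,238) (r≈0.34) and (144,258) (r≈0.40). The robot base is at about (238,320), so I choose (165,189). Table hinge end is on the left (+y), with the knob at (267,183).

```bash
cat >> h.py <<'E'
def rect(P):
    (c,(w,h),a)=cv2.minAreaRect(P[:,:2].astype(np.float32)); a=np.deg2rad(a)
    if w<h: w,h,a=h,w,a+np.pi/2
    return np.array(c),w,h,(a+np.pi/2)%np.pi-np.pi/2
def delta(pos,jaw=None,s=None):
    "shift (mm) & turn about tool z (deg) for TCP target, jaw = desired world direction angle of tool y (mod pi), tool exactly down"
    s=s or bot.read_state(); A=R.from_rotvec(s["tcp_rot"]); y=A.as_matrix()[:,1]
    a=np.arctan2(y[1],y[0]); da=0 if jaw is None else (jaw-a+np.pi/2)%np.pi-np.pi/2
    Y=np.array([np.cos(a+da),np.sin(a+da),0]); Z=np.array([0,0,-1.]); M=np.c_[np.cross(Y,Z),Y,Z]
    rv=np.rad2deg((A.inv()*R.from_matrix(M)).as_rotvec())
    return A.inv().apply(np.asarray(pos)-s["tool_pos"])*1000, rv
E
python3 - <<'E'
from h import *
np.set_printoptions(precision=4,suppress=True)
n="top"; im,d=bot.read_camera(n)
for r in bot.masks_of(n,"spirit_level"):
    P=region(n,r["region"],d); P=P[P[:,2]>.012]
    if len(P)<50: continue
    q=rect(P); print("level",r["p"],q)
    if q[0][0]>.4: L=q
hsv=cv2.cvtColor(im,cv2.COLOR_BGR2HSV)
m=(hsv[...,1]<60)&(hsv[...,2]>150)
v,u=np.nonzero(d>0);P=np.full(im.shape,np.nan);P[v,u]=pts(n,np.c_[u,v],d[v,u])
m&=(P[...,2]>.045)&(P[...,2]<.075)&(abs(P[...,1])<.2)&(P[...,0]>.35)&(P[...,0]<.58)
k,l,st,_=cv2.connectedComponentsWithStats(m.astype(np.uint8)); i=1+st[1:,4].argmax()
T=rect(P[l==i]); print("table",T,st[i]); 
g=np.linalg.lstsq(np.c_[P[l==i][:,:2],np.ones(st[i,4])],P[l==i][:,2],rcond=None)[0]; print(g)
for t in("spirit_level",):
  print(delta([L[0][0],L[0][1],.20],L[3]+np.pi/2))
b=im[150:250,120:290];cv2.imwrite("pics/crop.png",cv2.resize(b,None,fx=4.5,fy=4.5,interpolation=2))
E
```

```text
level 0.81 (array([0.2193, 0.3409]), 0.13067726790905, 0.028973817825317383, np.float64(-0.4728239449402567))
level 0.75 (array([0.4683, 0.2619]), 0.12933646142482758, 0.027462225407361984, np.float64(0.18306036700986672))
level 0.73 (array([0.2882, 0.1837]), 0.12639081478118896, 0.025505254045128822, np.float64(1.4274487516441825))
table (array([ 0.4626, -0.0061]), 0.2690418064594269, 0.12992654740810394, np.float64(-1.458347245953986)) [ 199  166   78   45 2444]
[-0.0015 -0.0197  0.0589]
(array([-362.2252, -279.0758,   31.2704]), array([ -0.0019,   0.    , -28.8129]))
```

View pics/crop.png

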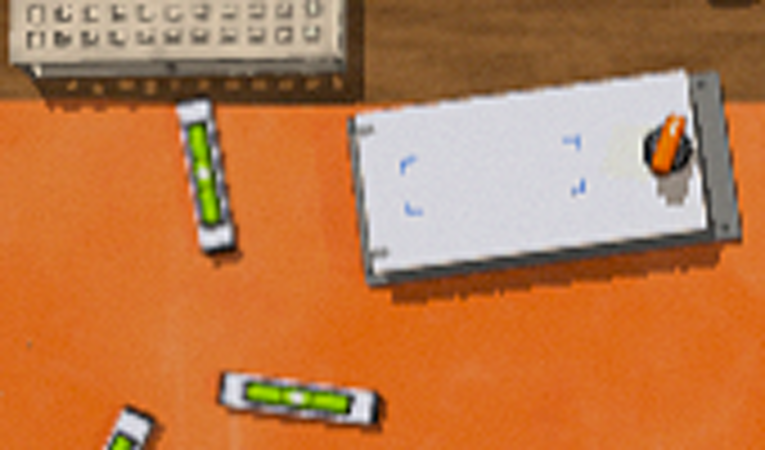

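The crop confirms the choice: the farthest level at crop (205,172) is standing clear of the rack. Moving above it.

```bash
R='{"dx":-0.362,"dy":-0.279,"dz":0.031,"az":-28.8,"fingers":0.2}'; python3 -m inch '[{"dx":-0.362,"dy":-0.279,"dz":0.031,"az":-28.8,"fingers":0.2},{"dx":-0.362,"dy":-0.279,"dz":0.031,"az":-28.8,"fingers":0.2},{"dx":-0.362,"dy":-0.279,"dz":0.031,"az":-28.8,"fingers":0.2},{"dx":-0.362,"dy":-0.279,"dz":0.031,"az":-28.8,"fingers":0.2},{"dx":-0.362,"dy":-0.279,"dz":0.031,"az":-28.8,"fingers":0.2},{"dx":-0.362,"dy":-0.279,"dz":0.031,"az":-28.8,"fingers":0.2},{"dx":-0.362,"dy":-0.279,"dz":0.031,"az":-28.8,"fingers":0.2},{"dx":-0.362,"dy":-0.279,"dz":0.031,"az":-28.8,"fingers":0.2},{"dx":-0.362,"dy":-0.279,"dz":0.031,"az":-28.8,"fingers":0.2},{"dx":-0.362,"dy":-0.279,"dz":0.031,"az":-28.8,"fingers":0.2},{"dx":-0.362,"dy":-0.279,"dz":0.031,"az":-28.8,"fingers":0.2},{"dx":-0.362,"dy":-0.279,"dz":0.031,"az":-28.8,"fingers":0.2},{"dx":-0.362,"dy":-0.279,"dz":0.031,"az":-28.8,"fingers":0.2},{"dx":-0.362,"dy":-0.279,"dz":0.031,"az":-28.8,"fingers":0.2}]' 40
cat > lv.py <<'E'
from h import *
np.set_printoptions(precision=4,suppress=True)
n="wrist"; im,d=bot.read_camera(n); s=bot.read_state(); cv2.imwrite("pics/w1.png",im)
for r in bot.masks_of(n,"spirit_level"):
    P=region(n,r["region"],d); P=P[P[:,2]>.012]
    if len(P)<50: continue
    q=rect(P); print("level",r["p"],r["box"],q, P[:,2].max())
    if abs(q[0][0]-.468)<.04: print(delta([*q[0],.1],q[3]+np.pi/2))
print(s["tool_pos"],s["tcp_rot"],s["width"],s["wrist_force"])
E
python3 lv.py
```

```text
level 0.89 [28.9, 190.4, 68.3, 287.3] (array([0.2187, 0.3427]), 0.13092292845249176, 0.027043424546718597, np.float64(-0.454811921223615)) 0.029242104303260907
level 0.87 [0.0, 287.6, 27.7, 315.8] (array([0.2927, 0.2328]), 0.03514520451426506, 0.027678318321704865, np.float64(1.3658568930075385)) 0.02807717002168686
level 0.56 [71.5, 368.1, 105.8, 384.0] (array([0.4551, 0.2663]), 0.03122135065495968, 0.011944481171667576, np.float64(0.1719657544218942)) 0.027482959360375425
(array([-348.3295, -279.1492,  131.3062]), array([  0.0005,   0.0016, -28.1739]))
[0.2122 0.6408 0.2313] [-0.5002 -3.1015 -0.    ] 1.0004808202218276 [ 0.7233 -0.1473 -0.5543]invalid input at $[0]: expected keys dx, dy, dz, ax, ay, az, fingers
```

All keys are required.

```bash
python3 -m inch '[{"dx":-0.362,"dy":-0.279,"dz":0.031,"ax":0,"ay":0,"az":-28.8,"fingers":0.2},{"dx":-0.362,"dy":-0.279,"dz":0.031,"ax":0,"ay":0,"az":-28.8,"fingers":0.2},{"dx":-0.362,"dy":-0.279,"dz":0.031,"ax":0,"ay":0,"az":-28.8,"fingers":0.2},{"dx":-0.362,"dy":-0.279,"dz":0.031,"ax":0,"ay":0,"az":-28.8,"fingers":0.2},{"dx":-0.362,"dy":-0.279,"dz":0.031,"ax":0,"ay":0,"az":-28.8,"fingers":0.2},{"dx":-0.362,"dy":-0.279,"dz":0.031,"ax":0,"ay":0,"az":-28.8,"fingers":0.2},{"dx":-0.362,"dy":-0.279,"dz":0.031,"ax":0,"ay":0,"az":-28.8,"fingers":0.2},{"dx":-0.362,"dy":-0.279,"dz":0.031,"ax":0,"ay":0,"az":-28.8,"fingers":0.2},{"dx":-0.362,"dy":-0.279,"dz":0.031,"ax":0,"ay":0,"az":-28.8,"fingers":0.2},{"dx":-0.362,"dy":-0.279,"dz":0.031,"ax":0,"ay":0,"az":-28.8,"fingers":0.2},{"dx":-0.362,"dy":-0.279,"dz":0.031,"ax":0,"ay":0,"az":-28.8,"fingers":0.2}]' 40
python3 lv.py
```

```text
time: 1.98
tool_pos: [0.4676, 0.2631, 0.2005]
tcp_rot: [-0.289, 3.128, 0.001]
wrist_force: [0.4, -0.2, -0.7]
width: 0.6
level 0.92 [243.2, 107.6, 273.6, 228.4] (array([0.4701, 0.2608]), 0.12889334559440613, 0.026227062568068504, np.float64(0.17061999254404991)) 0.029066739543587572
(array([ -2.0307,  -2.7467, 100.3945]), array([0.0109, 0.0051, 0.7988]))
level 0.71 [247.1, 0.0, 273.6, 12.8] (array([0.3073, 0.2377]), 0.018259160220623016, 0.004305987618863583, np.float64(-1.4933337424713322)) 0.022451318207867554
[0.4676 0.2631 0.2004] [-0.2895  3.1281  0.0005] 0.6027775990072771 [-0.5473  0.3315  0.3313]
```

```bash
python3 -m inch '[{"dx":-0.002,"dy":-0.0027,"dz":0.06,"ax":0,"ay":0,"az":0.8,"fingers":0.1},{"dx":-0.002,"dy":-0.0027,"dz":0.12,"ax":0,"ay":0,"az":0.8,"fingers":0.1},{"dx":-0.002,"dy":-0.0027,"dz":0.17,"ax":0,"ay":0,"az":0.8,"fingers":0.1},{"dx":-0.002,"dy":-0.0027,"dz":0.19,"ax":0,"ay":0,"az":0.8,"fingers":0.1},{"dx":-0.002,"dy":-0.0027,"dz":0.1965,"ax":0,"ay":0,"az":0.8,"fingers":0.1},{"dx":-0.002,"dy":-0.0027,"dz":0.1965,"ax":0,"ay":0,"az":0.8,"fingers":0.1},{"dx":-0.002,"dy":-0.0027,"dz":0.1965,"ax":0,"ay":0,"az":0.8,"fingers":0.1},{"dx":-0.002,"dy":-0.0027,"dz":0.1965,"ax":0,"ay":0,"az":0.8,"fingers":-1},{"dx":-0.002,"dy":-0.0027,"dz":0.1965,"ax":0,"ay":0,"az":0.8,"fingers":-1},{"dx":-0.002,"dy":-0.0027,"dz":0.1965,"ax":0,"ay":0,"az":0.8,"fingers":-1},{"dx":-0.002,"dy":-0.0027,"dz":0.1965,"ax":0,"ay":0,"az":0.8,"fingers":-1},{"dx":-0.002,"dy":-0.0027,"dz":0.1965,"ax":0,"ay":0,"az":0.8,"fingers":-1}]' 40
```

```text
time: 3.58
tool_pos: [0.4713, 0.2614, 0.0054]
tcp_rot: [-0.267, 3.128, 0.002]
wrist_force: [0.1, -1.1, 6.8]
width: 0.295
```

```bash
python3 -m inch '[{"dx":0,"dy":0,"dz":-0.03,"ax":0,"ay":0,"az":0,"fingers":-1},{"dx":0,"dy":0,"dz":-0.08,"ax":0,"ay":0,"az":0,"fingers":-1},{"dx":0,"dy":0,"dz":-0.14,"ax":0,"ay":0,"az":0,"fingers":-1},{"dx":0,"dy":0,"dz":-0.18,"ax":0,"ay":0,"az":0,"fingers":-1},{"dx":0,"dy":0,"dz":-0.18,"ax":0,"ay":0,"az":0,"fingers":-1}]'
cat > lv2.py <<'E'
from h import *
np.set_printoptions(precision=4,suppress=True)
s=bot.read_state(); print(s["q"],s["wrist_force"],s["width"],s["tool_pos"])
print(delta([.4605,.024,.185],.113))
E
python3 lv2.py
```

```text
time: 4.2
tool_pos: [0.4735, 0.2624, 0.1899]
tcp_rot: [-0.267, 3.12, 0.007]
wrist_force: [0.8, -0.0, -1.9]
width: 0.293
[ 0.4599  0.0344  1.9444  0.0002  1.1515 -1.2814] [ 0.7538 -0.0122 -1.8662] 0.2930843228647317 [0.4735 0.2624 0.1899]
(array([  53.2539, -232.7334,    3.5273]), array([ -0.3125,   0.6473, -86.7074]))
```

```bash
python3 -m inch '[{"dx":0.01,"dy":-0.04,"dz":0.0035,"ax":0,"ay":0,"az":10,"fingers":-1},{"dx":0.02,"dy":-0.08,"dz":0.0035,"ax":0,"ay":0,"az":20,"fingers":-1},{"dx":0.03,"dy":-0.12,"dz":0.0035,"ax":0,"ay":0,"az":30,"fingers":-1},{"dx":0.04,"dy":-0.16,"dz":0.0035,"ax":0,"ay":0,"az":40,"fingers":-1},{"dx":0.053,"dy":-0.2,"dz":0.0035,"ax":0,"ay":0,"az":50,"fingers":-1},{"dx":0.053,"dy":-0.233,"dz":0.0035,"ax":0,"ay":0,"az":60,"fingers":-1},{"dx":0.053,"dy":-0.233,"dz":0.0035,"ax":0,"ay":0,"az":70,"fingers":-1},{"dx":0.053,"dy":-0.233,"dz":0.0035,"ax":0,"ay":0,"az":80,"fingers":-1},{"dx":0.053,"dy":-0.233,"dz":0.0035,"ax":0,"ay":0,"az":89,"fingers":-1},{"dx":0.053,"dy":-0.233,"dz":0.0035,"ax":0,"ay":0,"az":93.3,"fingers":-1},{"dx":0.053,"dy":-0.233,"dz":0.0035,"ax":0,"ay":0,"az":93.3,"fingers":-1},{"dx":0.053,"dy":-0.233,"dz":0.0035,"ax":0,"ay":0,"az":93.3,"fingers":-1}]'
cat > tb.py <<'E'
from h import *
np.set_printoptions(precision=4,suppress=True)
n="wrist"; im,d=bot.read_camera(n); s=bot.read_state(); cv2.imwrite("pics/w2.png",im)
print(s["q"],s["tool_pos"],s["tcp_rot"])
v,u=np.nonzero(d>0);P=np.full(im.shape,np.nan);P[v,u]=pts(n,np.c_[u,v],d[v,u])
hsv=cv2.cvtColor(im,cv2.COLOR_BGR2HSV)
m=(hsv[...,1]<60)&(P[...,2]>.045)&(P[...,2]<.075)
print("table",rect(P[m]),m.sum())
b=cv2.inRange(hsv,(95,70,80),(130,255,255))>0; b&=(P[...,2]>.045)&(P[...,2]<.075)
if b.any(): print("marks",b.sum(),rect(P[b]))
for t in("spirit_level","foot_knob"):
  for r in bot.masks_of(n,t):
    Q=region(n,r["region"],d); 
    if len(Q)>40: print(t,r["p"],r["box"],rect(Q),np.percentile(Q[:,2],[2,50,98]))
cv2.imwrite("pics/w2b.png",im)
E
python3 tb.py
```

```text
time: 5.7
tool_pos: [0.46, 0.0238, 0.1838]
tcp_rot: [2.09, 2.343, 0.015]
wrist_force: [0.4, -0.0, -0.8]
width: 0.291
[-0.0064 -0.1196  2.103   0.0058  1.1497 -0.1226] [0.4602 0.0238 0.1841] [2.0895 2.3421 0.0151]
table (array([ 0.5561, -0.0167]), 0.38245025277137756, 0.3199218213558197, np.float64(-1.2210718433689403)) 29587
marks 93 (array([0.4528, 0.0878]), 0.04302357882261276, 0.010880948044359684, np.float64(0.11054869069892193))
spirit_level 0.95 [59.0, 0.9, 101.2, 64.5] (array([0.2759, 0.1477]), 0.0554424487054348, 0.0411171019077301, np.float64(1.4368904566568403)) [0.0018 0.0216 0.0282]
spirit_level 0.84 [227.5, 119.6, 294.1, 348.4] (array([ 0.4628, -0.0238]), 0.22844816744327545, 0.03140535205602646, np.float64(-1.5147430692444255)) [0.1984 0.2013 0.2069]
```

View pics/w2.png

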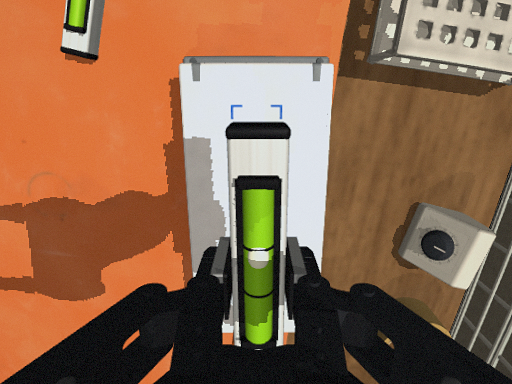

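```bash
cat >> h.py <<'E'
def delta2(pos,Y,up,s=None):
    "tool y along Y, tool z along -up; shift mm, turn deg (rotvec) in tool axes"
    s=s or bot.read_state(); A=R.from_rotvec(s["tcp_rot"]); Z=-np.asarray(up,float); Z/=np.linalg.norm(Z)
    Y=np.asarray(Y,float); Y=Y-Z*(Y@Z); Y/=np.linalg.norm(Y)
    if Y@A.as_matrix()[:,1]<0: Y=-Y
    M=np.c_[np.cross(Y,Z),Y,Z]
    return A.inv().apply(np.asarray(pos)-s["tool_pos"])*1000, np.rad2deg((A.inv()*R.from_matrix(M)).as_rotvec())
E
cat > t.py <<'E'
from h import *
np.set_printoptions(precision=4,suppress=True)
im=cv2.imread("pics/w2.png"); 
print("end",atz("wrist",[[258.5,124]],.2006), "lines",atz("wrist",[[259,248],[259,296]],.206))
s=bot.read_state(); M=R.from_rotvec(s["tcp_rot"]).as_matrix(); print(M)
u=np.array([np.cos(-1.459),np.sin(-1.459),0]); up=np.array([0,0,1])-.02*u; Y=[-u[1],u[0],0]
print("level ctr est",atz("wrist",[[258.5,124]],.2006)+.065*u, s["tool_pos"])
print(delta2([.4597,.0227,.074],Y,up))
E
python3 t.py
```

```text
end [[0.4536 0.0898 0.2006]] lines [[0.4597 0.0373 0.206 ]
 [0.4626 0.0125 0.206 ]]
[[-0.1132  0.9935  0.0095]
 [ 0.9936  0.1132  0.0052]
 [ 0.0041  0.01   -0.9999]]
level ctr est [[0.4609 0.0252 0.2006]] [0.4605 0.0238 0.1846]
(array([ -1.4551,  -2.0569, 110.6193]), array([ 0.5737, -1.3834,  0.0896]))
```

```bash
python3 -m inch '[{"dx":-0.0026,"dy":-0.002,"dz":0.04,"ax":0.6,"ay":-1.4,"az":0.1,"fingers":-1},{"dx":-0.0026,"dy":-0.002,"dz":0.08,"ax":0.6,"ay":-1.4,"az":0.1,"fingers":-1},{"dx":-0.0026,"dy":-0.002,"dz":0.105,"ax":0.6,"ay":-1.4,"az":0.1,"fingers":-1},{"dx":-0.0026,"dy":-0.002,"dz":0.1105,"ax":0.6,"ay":-1.4,"az":0.1,"fingers":-1},{"dx":-0.0026,"dy":-0.002,"dz":0.1105,"ax":0.6,"ay":-1.4,"az":0.1,"fingers":-1},{"dx":-0.0026,"dy":-0.002,"dz":0.1105,"ax":0.6,"ay":-1.4,"az":0.1,"fingers":-1},{"dx":-0.0026,"dy":-0.002,"dz":0.1105,"ax":0.6,"ay":-1.4,"az":0.1,"fingers":-1}]'
cat > t.py <<'E'
from h import *
np.set_printoptions(precision=4,suppress=True)
u=np.array([np.cos(-1.459),np.sin(-1.459),0]); up=np.array([0,0,1])-.02*u; Y=[-u[1],u[0],0]
print(delta2([.459,.0215,.0632],Y,up))
E
python3 t.py
```

```text
time: 6.72
tool_pos: [0.4611, 0.0216, 0.0754]
tcp_rot: [2.083, 2.329, -0.019]
wrist_force: [0.5, -1.2, -2.6]
width: 0.293
(array([ 0.3824, -2.0755, 12.2165]), array([ 0.1184,  0.0298, -0.0118]))
```

```bash
python3 -m inch '[{"dx":0.0004,"dy":-0.0018,"dz":0.004,"ax":0.1,"ay":0,"az":0,"fingers":-1},{"dx":0.0004,"dy":-0.0018,"dz":0.007,"ax":0.1,"ay":0,"az":0,"fingers":-1},{"dx":0.0004,"dy":-0.0018,"dz":0.009,"ax":0.1,"ay":0,"az":0,"fingers":-1},{"dx":0.0004,"dy":-0.0018,"dz":0.0105,"ax":0.1,"ay":0,"az":0,"fingers":-1},{"dx":0.0004,"dy":-0.0018,"dz":0.012,"ax":0.1,"ay":0,"az":0,"fingers":-1},{"dx":0.0004,"dy":-0.0018,"dz":0.0128,"ax":0.1,"ay":0,"az":0,"fingers":-1},{"dx":0.0004,"dy":-0.0018,"dz":0.0128,"ax":0.1,"ay":0,"az":0,"fingers":-1},{"dx":0.0004,"dy":-0.0018,"dz":0.0128,"ax":0.1,"ay":0,"az":0,"fingers":-1}]'
```

```text
time: 7.72
tool_pos: [0.4592, 0.0215, 0.0632]
tcp_rot: [2.084, 2.33, -0.021]
wrist_force: [-3.8, 0.8, 5.1]
width: 0.292
```

```bash
python3 -m inch '[{"dx":0,"dy":0,"dz":0,"ax":0,"ay":0,"az":0,"fingers":0.1},{"dx":0,"dy":0,"dz":0,"ax":0,"ay":0,"az":0,"fingers":0.1},{"dx":0,"dy":0,"dz":0,"ax":0,"ay":0,"az":0,"fingers":0.1},{"dx":0,"dy":0,"dz":-0.005,"ax":0,"ay":0,"az":0,"fingers":0.1},{"dx":0,"dy":0,"dz":-0.02,"ax":0,"ay":0,"az":0,"fingers":0.1},{"dx":0,"dy":0,"dz":-0.07,"ax":0,"ay":0,"az":0,"fingers":0.1},{"dx":-0.04,"dy":0,"dz":-0.12,"ax":0,"ay":0,"az":0,"fingers":0.1},{"dx":-0.1,"dy":0,"dz":-0.15,"ax":0,"ay":0,"az":0,"fingers":0.1},{"dx":-0.14,"dy":0,"dz":-0.15,"ax":0,"ay":0,"az":0,"fingers":0.1},{"dx":-0.14,"dy":0,"dz":-0.15,"ax":0,"ay":0,"az":0,"fingers":0.1},{"dx":-0.14,"dy":0,"dz":-0.15,"ax":0,"ay":0,"az":0,"fingers":0.1}]'
sed -i 's/if b.any()/v,u=np.nonzero(b)\n    print(np.c_[u,v][::20].tolist()) if 0 else None\nif b.any()/' tb.py; sed -i 's/^v,u=np.nonzero(b)$//;s/^    print(np.c_.*$//' tb.py
sed -i 's/pics\/w2/pics\/w3/' tb.py; python3 tb.py
```

```text
time: 9.1
tool_pos: [0.4742, -0.1143, 0.2164]
tcp_rot: [2.085, 2.33, -0.021]
wrist_force: [0.6, -0.1, -0.3]
width: 0.55
[-0.2734 -0.0895  2.0152 -0.0198  1.2087 -0.3783] [ 0.4741 -0.1137  0.216 ] [ 2.084   2.3312 -0.021 ]
table (array([ 0.5864, -0.0835]), 0.44403186440467834, 0.24639259278774261, np.float64(-0.39632976921282914)) 26609
marks 92 (array([ 0.4669, -0.0408]), 0.04389325901865959, 0.010812349617481232, np.float64(0.11106889760597682))
spirit_level 0.87 [243.1, 0.0, 280.3, 97.7] (array([ 0.4624, -0.0015]), 0.0822809562087059, 0.028551585972309113, np.float64(-1.4566728333528696)) [0.077  0.08   0.0857]
spirit_level 0.53 [187.8, 2.0, 333.2, 210.1] (array([ 0.4684, -0.0527]), 0.20759008824825287, 0.15502113103866577, np.float64(-1.450681436624734)) [0.0553 0.0579 0.1114]
spirit_level 0.2 [231.8, 155.4, 286.5, 206.4] (array([ 0.4755, -0.113 ]), 0.04251986742019653, 0.0357370600104332, np.float64(0.30345725264995504)) [0.0673 0.1097 0.113 ]
```

View pics/w3.png

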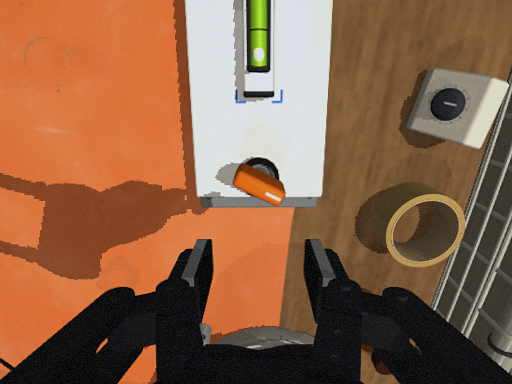

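Level lies inside the marks (its cap at (259,97), marks at (236–282,103)). Knob bar runs from (237,172) to (283,195). Next I measure the knob and check whether the wrist camera will see the vial while gripping.

```bash
cat > kn.py <<'E'
from h import *
np.set_printoptions(precision=4,suppress=True)
im=cv2.imread("pics/w3.png"); _,d=bot.read_camera("wrist"); s=bot.read_state()
v,u=np.nonzero(d>0);P=np.full(im.shape,np.nan);P[v,u]=pts("wrist",np.c_[u,v],d[v,u])
hsv=cv2.cvtColor(im,cv2.COLOR_BGR2HSV); m=(cv2.inRange(hsv,(4,150,100),(18,255,255))>0)&(P[...,2]>.105)&(P[...,2]<.13)
c,w,h,a=rect(P[m]); print("bar top",c,w,h,a,np.median(P[m][:,2]),m.sum(),"theta",.111-a)
print(delta([*c,.15],a+np.pi/2))
# predicted view
K,D,V=cal("wrist"); A=R.from_rotvec(s["tcp_rot"]); Tt=np.eye(4);Tt[:3,:3]=A.as_matrix();Tt[:3,3]=s["tool_pos"]
X=V@Tt # cam from tool
print("cam in tool",np.linalg.inv(X))
uu=np.array([np.cos(-1.459),np.sin(-1.459),0]); L=np.array([.4595,.0225,.082]); pp=np.array([L-.04*uu,L-.012*uu,L+.012*uu,L+.04*uu,L+.065*uu])
for th in (.111-a,.9,1.2,1.5,1.8):
  for tilt in (0,-15,15):
    b=.111-th; Y=np.array([np.cos(b+np.pi/2),np.sin(b+np.pi/2),0]);Z=np.array([0,0,-1.])
    M=np.c_[np.cross(Y,Z),Y,Z]@R.from_euler("y",tilt,degrees=True).as_matrix()
    g=np.array([*c,.103]); W=np.eye(4);W[:3,:3]=M;W[:3,3]=g+M[:,2]*.019
    Vn=X@np.linalg.inv(W); q=cv2.projectPoints(pp,cv2.Rodrigues(Vn[:3,:3])[0],Vn[:3,3],K,D)[0].reshape(-1,2)
    print(round(th,2),tilt,"x",M[:,0].round(2),q.round().tolist())
E
python3 kn.py
```

```text
bar top [ 0.5565 -0.2014] 0.2815590500831604 0.030276501551270485 -0.8277934908436104 0.1119918618039288 852 theta 0.9387934908436104
(array([-95.4304,  71.9514,  67.5232]), array([ -0.3978,   1.0932, -36.0805]))
cam in tool [[-0.0009 -0.952  -0.3062  0.0778]
 [ 1.     -0.0007 -0.0006  0.0006]
 [ 0.0003 -0.3062  0.952  -0.1418]
 [ 0.      0.      0.      1.    ]]
0.94 0 x [-0.68  0.74  0.  ] [[467.0, -255.0], [466.0, -286.0], [443.0, -270.0], [404.0, -224.0], [365.0, -172.0]]
0.94 -15 x [-0.65  0.71 -0.26] [[-17485.0, 33966.0], [-1155.0, 3085.0], [224.0, 269.0], [441.0, -271.0], [415.0, -283.0]]
0.94 15 x [-0.65  0.71  0.26] [[440.0, -209.0], [415.0, -179.0], [392.0, -151.0], [363.0, -114.0], [336.0, -80.0]]
0.9 0 x [-0.7   0.71  0.  ] [[489.0, -249.0], [487.0, -276.0], [464.0, -259.0], [423.0, -216.0], [383.0, -166.0]]
0.9 -15 x [-0.68  0.69 -0.26] [[-12565.0, 22014.0], [-939.0, 2369.0], [263.0, 184.0], [466.0, -266.0], [439.0, -273.0]]
0.9 15 x [-0.68  0.69  0.26] [[458.0, -201.0], [432.0, -172.0], [408.0, -145.0], [378.0, -110.0], [349.0, -76.0]]
1.2 0 x [-0.46  0.89  0.  ] [[320.
[... 289 characters left out ...]
 -130.0], [246.0, -89.0]]
1.5 0 x [-0.18  0.98  0.  ] [[154.0, -269.0], [125.0, -313.0], [112.0, -286.0], [105.0, -222.0], [103.0, -154.0]]
1.5 -15 x [-0.17  0.95 -0.26] [[75089.0, 294536.0], [2131.0, 6499.0], [350.0, 461.0], [67.0, -268.0], [35.0, -252.0]]
1.5 15 x [-0.17  0.95  0.26] [[164.0, -237.0], [158.0, -198.0], [153.0, -160.0], [148.0, -113.0], [143.0, -69.0]]
1.8 0 x [0.12 0.99 0.  ] [[-14.0, -233.0], [-38.0, -234.0], [-37.0, -197.0], [-23.0, -135.0], [-4.0, -74.0]]
1.8 -15 x [ 0.11  0.96 -0.26] [[7286.0, 9983.0], [776.0, 857.0], [36.0, -69.0], [-104.0, -185.0], [-91.0, -125.0]]
1.8 15 x [0.11 0.96 0.26] [[25.0, -183.0], [30.0, -144.0], [36.0, -107.0], [45.0, -61.0], [53.0, -18.0]]
```

```bash
cat > kn.py <<'E'
from h import *
np.set_printoptions(precision=4,suppress=True)
im,d=bot.read_camera("wrist"); s=bot.read_state()
v,u=np.nonzero(d>0);P=np.full(im.shape,np.nan);P[v,u]=pts("wrist",np.c_[u,v],d[v,u])
hsv=cv2.cvtColor(im,cv2.COLOR_BGR2HSV); m=(cv2.inRange(hsv,(4,120,80),(20,255,255))>0)&(P[...,2]>.107)&(P[...,2]<.118)&(np.hypot(P[...,0]-.474,P[...,1]+.114)<.04)
Q=P[m];c,w,h,a=rect(Q); C=Q[:,:2].mean(0); a2=np.linalg.eigh(np.cov((Q[:,:2]-C).T))[1][:,1]
print("bar top",c,C,w,h,a,np.arctan(a2[1]/a2[0]),np.median(Q[:,2]),m.sum(),"theta",.111-a)
print(delta([*C,.15],a+np.pi/2))
E
cat > bub.py <<'E'
from h import *
import sys
n="top"; K=5
ims=[]
for k in range(K): im,d=bot.read_camera(n); ims.append(im.astype(np.float32))
im=np.mean(ims,0)
def prof(p0,ax,z=.082,name=None):
    "sample along the level axis; rectified strip 1 mm/px"
    ax=ax/np.linalg.norm(ax); pe=np.array([-ax[1],ax[0],0])
    t=np.arange(-70,71)*.001; w=np.arange(-16,17)*.001
    G=p0+t[None,:,None]*ax+w[:,None,None]*pe
    uv=proj(n,G.reshape(-1,3)).reshape(len(w),len(t),2).astype(np.float32)
    S=cv2.remap(im,uv[...,0],uv[...,1],cv2.INTER_CUBIC); return S
def bubble(p0,ax,z):
    S=prof(np.array([*p0,z]),np.array([*ax,0.]))
    g=(S[...,1]-S[...,0]).clip(0) # green minus blue: vial
    W=g.sum(0); t=np.arange(-70,71); rows=g.sum(1); r=int(round((rows*np.arange(len(rows))).sum()/rows.sum()))
    V=S[max(r-3,0):r+4].mean(0) # along vial
    return S,V,t
if __name__=="__main__":
    np.set_printoptions(precision=1,suppress=True,linewidth=200)
    u=np.array([np.cos(-1.459),np.sin(-1.459)])
    out=[]
    for nm,p,ax,z in(("target",(.4597,.0215),u,.082),("desk1",(.2190,.3420),(np.cos(-.465),np.sin(-.465)),.026),("desk2",(.2880,.1860),(np.cos(1.43),np.sin(1.43)),.026)):
        S,V,t=bubble(p,ax,z); out.append(S); print(nm); print(np.c_[t,V][::4].T)
    cv2.imwrite("pics/strips.png",cv2.resize(np.vstack(out).clip(0,255).astype(np.uint8),None,fx=5,fy=5,interpolation=0))
E
python3 kn.py; python3 bub.py
```

```text
bar top [ 0.4757 -0.1146] [ 0.4745 -0.1129] 0.0451367013156414 0.016467910259962082 -0.3622209340774756 -0.3461261257771978 0.11204125115815897 892 theta 0.47322093407747556
(array([ 1.8006,  0.4227, 65.6693]), array([ -0.6597,   1.0172, -62.7537]))
target
[[-70.  -66.  -62.  -58.  -54.  -50.  -46.  -42.  -38.  -34.  -30.  -26.  -22.  -18.  -14.  -10.   -6.   -2.    2.    6.   10.   14.   18.   22.   26.   30.   34.   38.   42.   46.   50.   54.
   58.   62.   66.   70. ]
 [234.3  84.6  94.4 252.  228.  255.3 115.    3.6  -2.1  -3.   -2.6  -2.3  -2.2  -1.9  -1.6  -2.7  -3.   -2.4  -2.5  -1.2   2.   -2.3  -8.9  34.8 165.  188.   80.4  68.7 108.9 109.2  98.8  86.7
   76.1  60.   47.4 233.8]
 [232.1  82.8  91.4 247.4 223.7 250.3  92.6 107.2 204.1 207.6 201.9 199.9 196.5 194.8 139.2 191.8 200.  195.6 196.9 179.5 151.3 204.2 197.8 199.7 207.4 209.3 198.3 146.4 111.3 121.3 108.7  91.8
   81.1  64.5  50.3 226.5]
 [232.6  84.2  93.8 247.1 223.6 249.8 100.7  80.8 150.5 146.4 142.6 141.6 137.  140.  106.8 142.4 141.9 137.3 139.4 128.  111.8 149.6 137.9 150.9 198.1 209.5 173.2 134.8 104.4 110.8
[... 1120 characters left out ...]
50.   54.
   58.   62.   66.   70. ]
 [  8.5  28.3 133.8 233.1 230.8 225.3 104.5   5.1  -5.9  -0.5   0.6  -0.7  -4.1  -5.   -4.8   1.  119.6 214.3 168.5  51.5 -14.2  -4.6  -2.9  -0.7   0.4   0.7  -3.4   4.3 130.9 219.6 235.9 231.3
  130.1  34.   44.8  47. ]
 [ 44.1  30.4 127.8 227.6 225.7 216.8 104.   97.6 209.9 209.2 209.8 211.7 208.2 199.3 152.8 192.5 210.5 211.  218.8 206.  166.6 184.2 210.7 208.7 206.2 212.2 207.5 145.2 111.9 213.1 231.2 223.3
  120.8  62.4 109.8 115.3]
 [107.1  37.8 125.6 227.3 225.2 217.4 105.8  66.4 145.7 151.1 153.1 159.5 155.  147.4 106.8 138.7 184.5 211.8 199.1 161.2 120.  129.3 149.6 150.2 151.5 159.8 156.4 111.2 116.9 214.  230.9 221.6
  116.4 119.  220.3 228.7]]
```

View pics/strips.png

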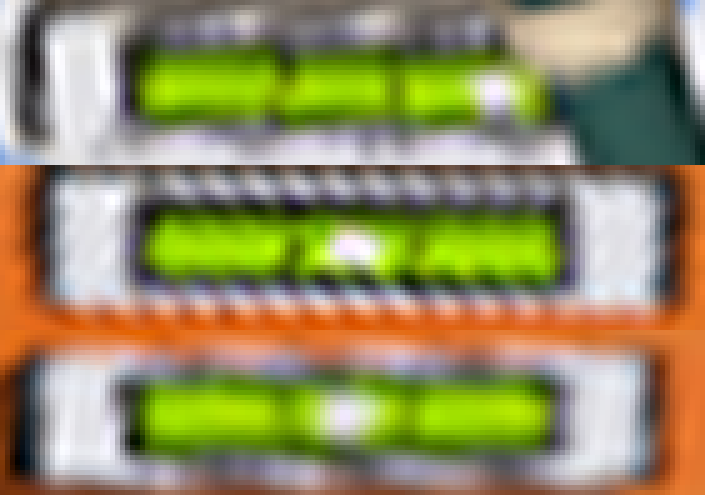

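Top camera sees lines and bubble well (bubble centred on the two desk levels, so they serve as reference; target's bubble is at about +29 mm toward the knob). Going over the knob.

```bash
python3 -m inch '[{"dx":0.0006,"dy":0.001,"dz":0.02,"ax":-0.1,"ay":0.2,"az":-10.5,"fingers":0.1},{"dx":0.0006,"dy":0.001,"dz":0.03,"ax":-0.2,"ay":0.35,"az":-21,"fingers":0.1},{"dx":0.0006,"dy":0.001,"dz":0.05,"ax":-0.3,"ay":0.5,"az":-31,"fingers":0.1},{"dx":0.0006,"dy":0.001,"dz":0.066,"ax":-0.4,"ay":0.7,"az":-42,"fingers":0.1},{"dx":0.0006,"dy":0.001,"dz":0.066,"ax":-0.6,"ay":0.9,"az":-52,"fingers":0.1},{"dx":0.0006,"dy":0.001,"dz":0.066,"ax":-0.7,"ay":1,"az":-62.4,"fingers":0.1},{"dx":0.0006,"dy":0.001,"dz":0.066,"ax":-0.7,"ay":1,"az":-62.4,"fingers":0.1},{"dx":0.0006,"dy":0.001,"dz":0.066,"ax":-0.7,"ay":1,"az":-62.4,"fingers":0.1}]'
python3 - <<'E'
from h import *
np.set_printoptions(precision=2,suppress=True)
print(delta([.4752,-.114,.087],-.355+np.pi/2), bot.read_state()["q"])
im,d=bot.read_camera("wrist"); cv2.imwrite("pics/w4.png",im)
E
```

```text
time: 10.6
tool_pos: [0.4756, -0.1147, 0.15]
tcp_rot: [0.581, 3.086, 0.0]
wrist_force: [-0.6, -0.5, -0.1]
width: 0.553
(array([ 0.71,  0.52, 62.99]), array([ 0.02,  0.08, -0.99])) [-0.29 -0.02  2.08  0.    1.08 -1.49]
```

View pics/w4.png

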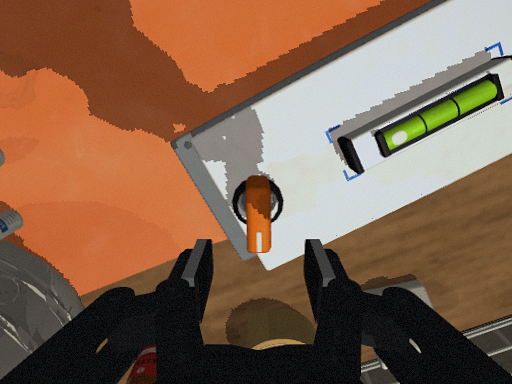

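The level is inside all four marks. The bar at (258,215) lines up between the fingers, so I descend and grip.

```bash
python3 -m inch '[{"dx":0.0007,"dy":0.0005,"dz":0.03,"ax":0,"ay":0,"az":-0.5,"fingers":0.1},{"dx":0.0007,"dy":0.0005,"dz":0.05,"ax":0,"ay":0,"az":-0.5,"fingers":0.1},{"dx":0.0007,"dy":0.0005,"dz":0.06,"ax":0,"ay":0,"az":-0.5,"fingers":0.1},{"dx":0.0007,"dy":0.0005,"dz":0.063,"ax":0,"ay":0,"az":-0.5,"fingers":0.1},{"dx":0.0007,"dy":0.0005,"dz":0.063,"ax":0,"ay":0,"az":-0.5,"fingers":0.1},{"dx":0.0007,"dy":0.0005,"dz":0.063,"ax":0,"ay":0,"az":-0.5,"fingers":-1},{"dx":0.0007,"dy":0.0005,"dz":0.063,"ax":0,"ay":0,"az":-0.5,"fingers":-1},{"dx":0.0007,"dy":0.0005,"dz":0.063,"ax":0,"ay":0,"az":-0.5,"fingers":-1},{"dx":0.0007,"dy":0.0005,"dz":0.063,"ax":0,"ay":0,"az":-0.5,"fingers":-1},{"dx":0.0007,"dy":0.0005,"dz":0.063,"ax":0,"ay":0,"az":-0.5,"fingers":-1},{"dx":0.0007,"dy":0.0005,"dz":0.063,"ax":0,"ay":0,"az":-0.5,"fingers":-1}]' 50
```

```text
time: 12.02
tool_pos: [0.4756, -0.1146, 0.0873]
tcp_rot: [0.566, 3.088, -0.001]
wrist_force: [0.0, -5.8, 1.5]
width: 0.174
```

```bash
python3 -m inch '[{"dx":0,"dy":0,"dz":0.002,"ax":0,"ay":0,"az":0,"fingers":-1},{"dx":0,"dy":0,"dz":0.004,"ax":0,"ay":0,"az":0,"fingers":-1},{"dx":0,"dy":0,"dz":0.006,"ax":0,"ay":0,"az":0,"fingers":-1},{"dx":0,"dy":0,"dz":0.006,"ax":0,"ay":0,"az":0,"fingers":-1}]'
python3 -m inch '[{"dx":0,"dy":0,"dz":0.001,"ax":0,"ay":0,"az":0,"fingers":-1},{"dx":0,"dy":0,"dz":0.002,"ax":0,"ay":0,"az":0,"fingers":-1},{"dx":0,"dy":0,"dz":0.002,"ax":0,"ay":0,"az":0,"fingers":-1}]'
python3 -m inch '[{"dx":0,"dy":0,"dz":0.001,"ax":0,"ay":0,"az":0,"fingers":-1},{"dx":0,"dy":0,"dz":0.002,"ax":0,"ay":0,"az":0,"fingers":-1},{"dx":0,"dy":0,"dz":0.002,"ax":0,"ay":0,"az":0,"fingers":-1}]'
cat >> h.py <<'E'
def force(k=10):
    "mean wrist force/pose over k camera periods"
    a=[]
    for _ in range(k): bot.read_camera("top"); s=bot.read_state(); a.append(np.r_[s["wrist_force"],s["torque"],s["tool_pos"]])
    return np.mean(a,0)
E
cat > bub2.py <<'E'
from bub import *
from scipy.optimize import minimize_scalar
np.set_printoptions(precision=3,suppress=True)
def off(p,ax,z,nm):
    S,V,t=bubble(p,ax,z); B,G=V[:,0],V[:,1]
    i=(abs(t)<36); Bc=np.clip(B-60,0,None)*i; pk=t[Bc.argmax()]; w=Bc*(abs(t-pk)<11); b=(w*t).sum()/w.sum()
    def dip(c):
        j=abs(t-c)<=5; g=(V[:,1]+V[:,2]*.5); k=t[j][g[j].argmin()]; j=abs(t-k)<=3; x=np.clip(g[j].max()-g[j],0,None); return (x*t[j]).sum()/x.sum()
    l=(dip(-13),dip(11)); print(nm,"bubble",round(b,2),"peak",pk,"lines",np.round(l,1),"off",round(b-sum(l)/2,2)); return S
u=np.array([np.cos(-1.459),np.sin(-1.459)])
S=[off(p,ax,z,nm) for nm,p,ax,z in(("target",(.4597,.0215),u,.082),("desk1",(.2190,.3420),(np.cos(-.465),np.sin(-.465)),.026),("desk2",(.2880,.1860),(np.cos(1.43),np.sin(1.43)),.026))]
cv2.imwrite("pics/s_%s.png"%round(bot.read_state()["time"]*100),cv2.resize(np.vstack(S).clip(0,255).astype(np.uint8),None,fx=5,fy=5,interpolation=0))
s=bot.read_state(); print("t",s["time"],"F",s["wrist_force"],"tau",s["torque"],"pos",s["tool_pos"],s["q"])
E
python3 bub2.py; ls pics
```

```text
time: 12.52
tool_pos: [0.4757, -0.1149, 0.0814]
tcp_rot: [0.566, 3.088, -0.002]
wrist_force: [-2.3, -5.5, 4.1]
width: 0.176
time: 12.9
tool_pos: [0.4758, -0.1151, 0.0796]
tcp_rot: [0.566, 3.087, -0.002]
wrist_force: [-1.7, -4.0, 5.5]
width: 0.176
time: 13.28
tool_pos: [0.4758, -0.1151, 0.0778]
tcp_rot: [0.566, 3.088, -0.002]
wrist_force: [-1.5, -4.7, 6.5]
width: 0.184
target bubble -3.4 peak -4 lines [-12.9  10.4] off -2.15
desk1 bubble 0.5 peak 2 lines [-12.   12.1] off 0.42
desk2 bubble -1.0 peak -2 lines [-13.6  11.5] off 0.08
t 13.525 F [-2.332 -5.567  5.861] tau [-0.539  0.507  0.092] pos [ 0.476 -0.115  0.078] [-0.287  0.065  2.141 -0.001  0.933 -1.495]
a.png
crop.png
s_1352.png
scene0.png
strips.png
top0.png
w1.png
w2.png
w2b.png
w3.png
w3b.png
w4.png
```

```bash
python3 -m inch '[{"dx":0,"dy":0,"dz":0.001,"ax":0,"ay":0,"az":0,"fingers":-1},{"dx":0,"dy":0,"dz":0.002,"ax":0,"ay":0,"az":0,"fingers":-1},{"dx":0,"dy":0,"dz":0.002,"ax":0,"ay":0,"az":0,"fingers":-1},{"dx":0,"dy":0,"dz":0.002,"ax":0,"ay":0,"az":0,"fingers":-1}]'; python3 bub2.py | grep -v desk
python3 -m inch '[{"dx":0,"dy":0,"dz":0.001,"ax":0,"ay":0,"az":0,"fingers":-1},{"dx":0,"dy":0,"dz":0.002,"ax":0,"ay":0,"az":0,"fingers":-1},{"dx":0,"dy":0,"dz":0.002,"ax":0,"ay":0,"az":0,"fingers":-1},{"dx":0,"dy":0,"dz":0.002,"ax":0,"ay":0,"az":0,"fingers":-1}]';  python3 bub2.py | grep -v desk
```

```text
time: 14.02
tool_pos: [0.4759, -0.1151, 0.0765]
tcp_rot: [0.567, 3.088, -0.002]
wrist_force: [-4.3, -3.4, 8.0]
width: 0.172
target bubble -9.73 peak -10 lines [-14.5  10.4] off -7.7
t 14.275 F [-2.383 -5.299  7.94 ] tau [-0.4    0.628  0.085] pos [ 0.476 -0.115  0.076] [-0.288  0.067  2.142 -0.001  0.93  -1.495]
time: 14.78
tool_pos: [0.4758, -0.1152, 0.0752]
tcp_rot: [0.567, 3.088, -0.002]
wrist_force: [-3.5, -4.1, 10.4]
width: 0.175
target bubble -10.5 peak -11 lines [-18.6  10.6] off -6.5
t 15.025 F [-3.553 -3.468 10.292] tau [-0.448  0.722  0.092] pos [ 0.476 -0.115  0.075] [-0.288  0.069  2.143 -0.001  0.928 -1.495]
```

```bash
python3 -m inch '[{"dx":0,"dy":0,"dz":-0.0003,"ax":0,"ay":0,"az":4,"fingers":-1},{"dx":0,"dy":0,"dz":-0.0006,"ax":0,"ay":0,"az":9,"fingers":-1},{"dx":0,"dy":0,"dz":-0.0009,"ax":0,"ay":0,"az":14,"fingers":-1},{"dx":0,"dy":0,"dz":-0.001,"ax":0,"ay":0,"az":18,"fingers":-1},{"dx":0,"dy":0,"dz":-0.0011,"ax":0,"ay":0,"az":20,"fingers":-1},{"dx":0,"dy":0,"dz":-0.0011,"ax":0,"ay":0,"az":20,"fingers":-1},{"dx":0,"dy":0,"dz":-0.0011,"ax":0,"ay":0,"az":20,"fingers":-1},{"dx":0,"dy":0,"dz":-0.0011,"ax":0,"ay":0,"az":20,"fingers":-1},{"dx":0,"dy":0,"dz":-0.0011,"ax":0,"ay":0,"az":20,"fingers":-1},{"dx":0,"dy":0,"dz":-0.0011,"ax":0,"ay":0,"az":20,"fingers":-1},{"dx":0,"dy":0,"dz":-0.0011,"ax":0,"ay":0,"az":20,"fingers":-1},{"dx":0,"dy":0,"dz":-0.0011,"ax":0,"ay":0,"az":20,"fingers":-1},{"dx":0,"dy":0,"dz":-0.0011,"ax":0,"ay":0,"az":20,"fingers":-1},{"dx":0,"dy":0,"dz":-0.0011,"ax":0,"ay":0,"az":20,"fingers":-1},{"dx":0,"dy":0,"dz":-0.0011,"ax":0,"ay":0,"az":20,"fingers":-1},{"dx":0,"dy":0,"dz":-0.0011,"ax":0,"ay":0,"az":20,"fingers":-1},{"dx":0,"dy":0,"dz":-0.0011,"ax":0,"ay":0,"az":20,"fingers":-1},{"dx":0,"dy":0,"dz":-0.0011,"ax":0,"ay":0,"az":20,"fingers":-1}]'; python3 bub2.py | grep -v desk; ls pics/s_*
```

```text
time: 17.27
tool_pos: [0.4759, -0.1153, 0.0771]
tcp_rot: [1.095, 2.942, -0.001]
wrist_force: [-3.9, -4.9, 8.9]
width: 0.177
target bubble -3.75 peak -4 lines [-12.8   9.5] off -2.14
t 17.525 F [-3.735 -5.234  8.992] tau [-0.504  0.636 -0.053] pos [ 0.476 -0.115  0.077] [-0.288  0.066  2.141 -0.001  0.932 -1.145]
pics/s_1352.png
pics/s_1428.png
pics/s_1502.png
pics/s_1752.png
```

```bash
python3 -m inch '[{"dx":0,"dy":0,"dz":0,"ax":0,"ay":0,"az":3,"fingers":-1},{"dx":0,"dy":0,"dz":-0.0002,"ax":0,"ay":0,"az":6,"fingers":-1},{"dx":0,"dy":0,"dz":-0.0002,"ax":0,"ay":0,"az":6,"fingers":-1},{"dx":0,"dy":0,"dz":-0.0002,"ax":0,"ay":0,"az":6,"fingers":-1},{"dx":0,"dy":0,"dz":-0.0002,"ax":0,"ay":0,"az":6,"fingers":-1},{"dx":0,"dy":0,"dz":-0.0002,"ax":0,"ay":0,"az":6,"fingers":-1},{"dx":0,"dy":0,"dz":-0.0002,"ax":0,"ay":0,"az":6,"fingers":-1},{"dx":0,"dy":0,"dz":-0.0002,"ax":0,"ay":0,"az":6,"fingers":-1},{"dx":0,"dy":0,"dz":-0.0002,"ax":0,"ay":0,"az":6,"fingers":-1},{"dx":0,"dy":0,"dz":-0.0002,"ax":0,"ay":0,"az":6,"fingers":-1},{"dx":0,"dy":0,"dz":-0.0002,"ax":0,"ay":0,"az":6,"fingers":-1},{"dx":0,"dy":0,"dz":-0.0002,"ax":0,"ay":0,"az":6,"fingers":-1},{"dx":0,"dy":0,"dz":-0.0002,"ax":0,"ay":0,"az":6,"fingers":-1},{"dx":0,"dy":0,"dz":-0.0002,"ax":0,"ay":0,"az":6,"fingers":-1},{"dx":0,"dy":0,"dz":-0.0002,"ax":0,"ay":0,"az":6,"fingers":-1},{"dx":0,"dy":0,"dz":-0.0002,"ax":0,"ay":0,"az":6,"fingers":-1}]'; python3 bub2.py
```

```text
time: 19.52
tool_pos: [0.4758, -0.1153, 0.0778]
tcp_rot: [1.248, 2.881, -0.001]
wrist_force: [-4.1, -4.9, 7.8]
width: 0.175
target bubble -1.67 peak -1 lines [-12.7   9.5] off -0.03
desk1 bubble 0.48 peak 2 lines [-12.   12.1] off 0.41
desk2 bubble -1.03 peak -2 lines [-13.6  11.5] off 0.02
t 19.775 F [-3.454 -4.923  8.219] tau [-0.591  0.571 -0.062] pos [ 0.476 -0.115  0.078] [-0.288  0.065  2.141 -0.001  0.933 -1.041]
```

Centred. I confirm the seating with a slightly firmer press, which shouldn't move the bubble.

```bash
python3 -m inch '[{"dx":0,"dy":0,"dz":0.001,"ax":0,"ay":0,"az":0,"fingers":-1},{"dx":0,"dy":0,"dz":0.0015,"ax":0,"ay":0,"az":0,"fingers":-1},{"dx":0,"dy":0,"dz":0.0015,"ax":0,"ay":0,"az":0,"fingers":-1},{"dx":0,"dy":0,"dz":0.0015,"ax":0,"ay":0,"az":0,"fingers":-1},{"dx":0,"dy":0,"dz":0.0015,"ax":0,"ay":0,"az":0,"fingers":-1},{"dx":0,"dy":0,"dz":0.0015,"ax":0,"ay":0,"az":0,"fingers":-1},{"dx":0,"dy":0,"dz":0.0015,"ax":0,"ay":0,"az":0,"fingers":-1},{"dx":0,"dy":0,"dz":0.0015,"ax":0,"ay":0,"az":0,"fingers":-1},{"dx":0,"dy":0,"dz":0.0015,"ax":0,"ay":0,"az":0,"fingers":-1},{"dx":0,"dy":0,"dz":0.0015,"ax":0,"ay":0,"az":0,"fingers":-1},{"dx":0,"dy":0,"dz":0.0015,"ax":0,"ay":0,"az":0,"fingers":-1},{"dx":0,"dy":0,"dz":0.0015,"ax":0,"ay":0,"az":0,"fingers":-1},{"dx":0,"dy":0,"dz":0.0015,"ax":0,"ay":0,"az":0,"fingers":-1},{"dx":0,"dy":0,"dz":0.0015,"ax":0,"ay":0,"az":0,"fingers":-1}]'; python3 bub2.py; ls pics/s_*; python3 -c "
from h import *
im,d=bot.read_camera('top'); cv2.imwrite('pics/fin.png',cv2.resize(im[100:300,110:370],None,fx=3,fy=3,interpolation=2)); print(force(4).round(3))"
```

```text
time: 21.52
tool_pos: [0.4759, -0.1153, 0.0771]
tcp_rot: [1.249, 2.881, -0.001]
wrist_force: [-2.9, -4.0, 9.7]
width: 0.175
target bubble -1.71 peak -1 lines [-12.8   9.4] off -0.04
desk1 bubble 0.49 peak 2 lines [-12.   12.1] off 0.43
desk2 bubble -1.02 peak -2 lines [-13.6  11.5] off 0.03
t 21.775 F [-4.59  -4.127  9.202] tau [-0.509  0.701 -0.061] pos [ 0.476 -0.115  0.077] [-0.288  0.067  2.141 -0.001  0.932 -1.04 ]
pics/s_1352.png
pics/s_1428.png
pics/s_1502.png
pics/s_1752.png
pics/s_1977.png
pics/s_2178.png
[-3.714e+00 -4.299e+00  9.402e+00 -4.800e-01  6.140e-01  7.000e-03
  4.760e-01 -1.150e-01  7.700e-02]
```

View pics/fin.png

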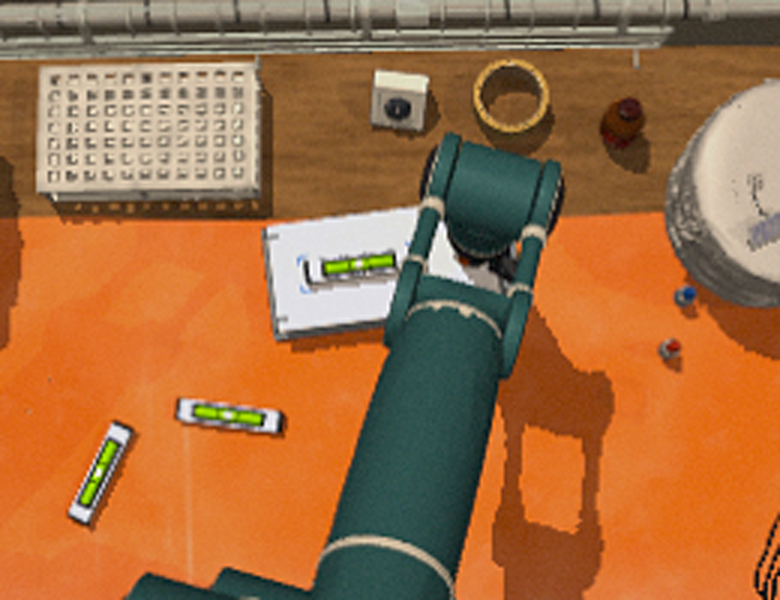

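Bubble unchanged with the firmer press, so the foot is seated. The detected line spacing (22 mm, not 24) is a bit off, so I cross-check quickly against the vial's ends.

Run:
```python
import cv2,numpy as np
S=cv2.resize(cv2.imread("pics/s_2178.png"),(141,99),interpolation=cv2.INTER_AREA).astype(float); t=np.arange(-70,71)
for k in range(3):
    s=S[33*k:33*k+33]; g=(s[...,1]-s[...,0]).clip(0); r=g[:,45:100].sum(1); r=(r*np.arange(33)).sum()/r.sum(); r=int(round(r))
    V=s[r-3:r+4].mean(0); B,G=V[:,0],V[:,1]; q=G-B
    m=np.median(q[(abs(t)>18)&(abs(t)<34)])/2; idx=np.nonzero(q>m)[0]; idx=idx[(abs(t[idx])<50)]
    a,b=idx[0],idx[-1]; L=t[a]-(q[a]-m)/(q[a]-q[a-1]); Rr=t[b]+(q[b]-m)/(q[b]-q[b+1])
    w=np.clip(B-60,0,None)*(abs(t)<14); bb=(w*t).sum()/w.sum()
    d=[min(np.nonzero(abs(t-c)<=4)[0],key=lambda i:G[i]) for c in(-13,11)]
    print("ends",L.round(1),Rr.round(1),"mid",((L+Rr)/2).round(2),"bubble",bb.round(2),"off",(bb-(L+Rr)/2).round(2),"line minima",t[d])
cv2.imwrite("pics/last.png",cv2.resize(S.astype(np.uint8),None,fx=5,fy=5))
```

```text
ends -41.6 38.6 mid -1.46 bubble -1.71 off -0.25 line minima [-13  10]
ends -40.3 40.8 mid 0.26 bubble 0.5 off 0.25 line minima [-12  12]
ends -41.7 38.8 mid -1.47 bubble -1.02 off 0.44 line minima [-14  12]
```

View pics/last.png

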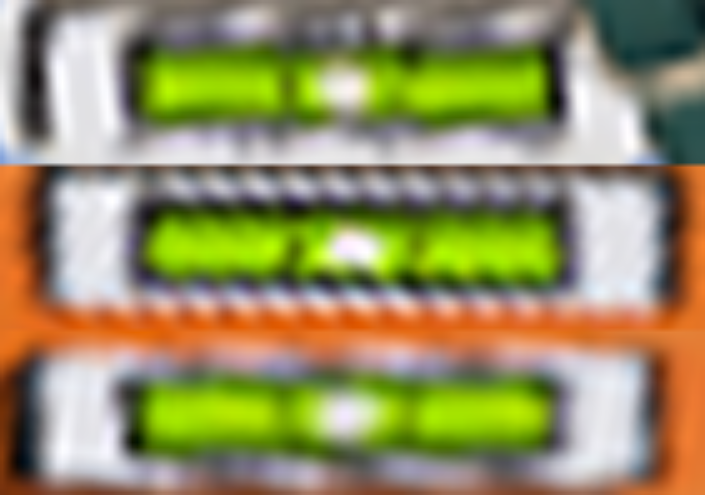

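Both measures put the bubble within 0.3 mm of the middle (top strip: bubble at column 345, between lines at 288 and 405). Handing in.

```bash
python3 -c "
from workcell import bot
s=bot.read_state(); print(s['time'],s['wrist_force'],s['width']); print(bot.finish_job())"
```

```text
22.025 [-4.07209256 -3.61394803  8.96847545] 0.17931867154517095
the job is handed in; nothing more can be done
None
```

I laid the farthest of the three spirit levels inside the blue marks and let go. I then gripped the knob, pressed it until the foot seated and turned it about 26° clockwise, which centred the bubble. I handed in at 22.0 s, still gripping and pressing with about 9 N.

**Last checks**
- **Bubble:** it was −0.04 mm from the middle measured against the two lines, and −0.25 mm measured against the vial's ends. The two levels lying on the desk read 0 to +0.4 mm by the same measures.
- **Seating:** pressing about 0.7 mm further added roughly 1.3 N and left the bubble where it was, so the foot is on its rest.
- **Level:** a close wrist picture before the press showed the level inside all four marks. In the last top picture the arm hid its knob end.
- **Loose things:** the timer, tape, bottle and both vials looked undisturbed in the last top picture.

**What disagreed**
- The detected line spacing was 22 mm instead of 24 mm, because the top camera shows about 3.4 mm per pixel. That is why I also checked against the vial's ends.
- A sideways force of about 5 N stayed on the knob from a slightly off-centre grip, and I left it.

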